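Check the ravioli plunger cutters

ROBOT

A 6-joint arm with a two-finger parallel gripper is mounted at the origin on the work surface. World frame = base frame: x ahead of the robot, y to its left, z up, the work surface at z = 0. Lengths are in m, angles in degrees, forces in N, time in s.
With the tool pointing down it reaches from about 0.4 to 0.925 m from the base axis. Payload 12.5 kg.
Tool frame: the origin (TCP) lies midway between the tips of the shut fingers; the grasp point (between the pads) lies 19 mm behind it; z points along the fingers, y is the line along which they close (so a half turn about z gives the same grasp; the last joint's range is limited). The gripper opens to 95 mm and grips with 3 to 60 N. Pads are 20 mm wide; open, the fingers measure 119 mm over their backs; the gripper's body (75 mm by 180 mm) begins 59 mm behind the grasp point.
Start: joints at [66.715, 28.126, 89.318, -0, 62.55, -6.05], TCP at [0.185, 0.597, 0.215] pointing down, gripper open.
Joint ranges: [-177.58, 177.58], [-47.91, 125.51], [2.72, 160], [-65.01, 245.01], [3.68, 167.84], [-153.87, 153.87]. Speed limits (degrees/s): [127.2, 127.2, 159.86, 180, 180, 180].

INTERFACE

Orientations are given as [roll, pitch, yaw] about the fixed x, y, z axes, in that order (R = Rz(yaw) Ry(pitch) Rx(roll)).
In Python, from rig import bot, telemetry, optics, order gives the robot as it stands. Calls block until the motion is done:
- bot.reach(position, orientation): joint-space move of the TCP to a pose.
- bot.move_linear(position, rot=None, feed=0.15): straight line of the TCP; rot=None keeps the orientation; feed is the mean speed in m/s.
- bot.move_joints(angles): joint-space move.
- bot.command_gripper(opening, squeeze=None): opening from 0.0 (shut) to 1.0 (fully open); squeeze is the grip in N (None keeps the last); returns when the fingers have stopped.
- bot.wait(seconds).
- bot.ik(position, orientation): joint angles nearest the present ones, or None.
- telemetry.get_state(): the state.
- optics.snapshot(name): name is "side" or "top" or "wrist"; returns a dict with "pixels" (480x640x3 uint8, red, green, blue), "z_map" (480x640 float32, m along the optical axis (not along the pixel's ray), 0 where there is no reading), "intrinsics" (3x3 intrinsics, pixels), "world_to_cam" (4x4, takes a point from world to camera coordinates). Camera axes: x right, y down, z forward; pixel columns grow to the right and rows downward; lengths in m; the calibration is good to about 2 mm. The wrist camera is an equidistant fisheye: a pixel r from the principal point sees the ray r / f radians off the axis. A picture is of the moment at which its call begins.
A pose or a line that the arm cannot do raises bot.PlanningError and nothing moves.
- order.job_done(): hands the job in; it is judged then, once.
Trained networks look in the newest picture that a camera, given by its name, has taken for a name from the list of things; names that differ only in an ending like _2 or _b are one class to them, and where a whole thing is asked for, a point or a joint stands for the part that bears it (a point fixed in the world has none). Each returns a list of dicts, best first, with "conf" (0 to 1); they miss things now and then, are a little off and sometimes report something else, mostly with a low value. They report only what shows in the picture. A call takes as long as a camera call. They do not tell look-alikes from the thing itself.
- optics.find_in(label, camera): "pixel" ([column, row] in pixels, amid what is visible of it).
- optics.regions_of(label, camera): "region" (480x640 bool, what is visible of it) and "pixel" ([column, row] in pixels, amid what is visible of it).
The state is a dict: "clock": time; "joint_positions": joint angles; "joint_velocities": joint speeds; "joint_torque": joint torques, N m; "tool_pos": TCP position; "orientation": TCP orientation; "contact_force": force on the tool from outside, world axes, zero at the start; "moment": the same for the moment, N m; "width": opening from 0.0 (shut) to 1.0 (fully open); "gripper_force": force on a finger pad.
Only numpy, scipy, OpenCV 4.12 (cv2) and the standard library are available. Lean on these libraries where they do the work, as an engineer would, in place of code of your own. Each camera call takes 0.05 s, during which the arm holds its last target. There are 200 camera calls.

TASK

Slide the clamp's jaw open and lift out the ravioli cutter it holds, whose glue has set. Push the plunger of every cutter, this one included, down as far as it will go and leave it down: stand the cutters whose plunger goes fully home upright in the white tray, and those whose plunger jams partway upright in the dark tin. Slide the empty clamp shut again and leave the jar, bowl and brush where they are.

Things in the scene. Friction and masses are not known exactly. Their poses are not given: they have to be found in the camera images.
- a_mid (a point): Ravioli cutter a (may be absent; on the table at the start). Aluminium barrel, 40 mm diameter, top 50 mm above the underside; foot rim 48 mm wide, 6 mm thick. Point: on the axis, 30 mm above the underside; z up. Wooden plunger knob on top, 30 mm wide, 8 mm thick: its top is 72 mm above the underside when up, 58 when home. About 0.21 kg; all look alike. Carry by the barrel.
- plunger_a (a joint): Plunger of cutter a, m: 0 = up, grows as it is pushed down, 0.014 = fully home. Pushing takes about 3 N, no spring return once home. A sound one has a click action: let go before half-way it rises again, past half-way it snaps home and stays. A faulty one jams hard after about 4 mm and stays there.
- b_mid (a point): Ravioli cutter b (may be absent; on the table at the start). Aluminium barrel, 40 mm diameter, top 50 mm above the underside; foot rim 48 mm wide, 6 mm thick. Point: on the axis, 30 mm above the underside; z up. Wooden plunger knob on top, 30 mm wide, 8 mm thick: its top is 72 mm above the underside when up, 58 when home. About 0.21 kg; all look alike. Carry by the barrel.
- plunger_b (a joint): Plunger of cutter b, m: 0 = up, grows as it is pushed down, 0.014 = fully home. Pushing takes about 3 N, no spring return once home. A sound one has a click action: let go before half-way it rises again, past half-way it snaps home and stays. A faulty one jams hard after about 4 mm and stays there.
- c_mid (a point): Ravioli cutter c (may be absent; on the table at the start). Aluminium barrel, 40 mm diameter, top 50 mm above the underside; foot rim 48 mm wide, 6 mm thick. Point: on the axis, 30 mm above the underside; z up. Wooden plunger knob on top, 30 mm wide, 8 mm thick: its top is 72 mm above the underside when up, 58 when home. About 0.21 kg; all look alike. Carry by the barrel.
- plunger_c (a joint): Plunger of cutter c, m: 0 = up, grows as it is pushed down, 0.014 = fully home. Pushing takes about 3 N, no spring return once home. A sound one has a click action: let go before half-way it rises again, past half-way it snaps home and stays. A faulty one jams hard after about 4 mm and stays there.
- d_mid (a point): Ravioli cutter d (may be absent; on the table at the start). Aluminium barrel, 40 mm diameter, top 50 mm above the underside; foot rim 48 mm wide, 6 mm thick. Point: on the axis, 30 mm above the underside; z up. Wooden plunger knob on top, 30 mm wide, 8 mm thick: its top is 72 mm above the underside when up, 58 when home. About 0.21 kg; all look alike. Carry by the barrel.
- plunger_d (a joint): Plunger of cutter d, m: 0 = up, grows as it is pushed down, 0.014 = fully home. Pushing takes about 3 N, no spring return once home. A sound one has a click action: let go before half-way it rises again, past half-way it snaps home and stays. A faulty one jams hard after about 4 mm and stays there.
- e_mid (a point): Ravioli cutter e (may be absent; on the table at the start). Aluminium barrel, 40 mm diameter, top 50 mm above the underside; foot rim 48 mm wide, 6 mm thick. Point: on the axis, 30 mm above the underside; z up. Wooden plunger knob on top, 30 mm wide, 8 mm thick: its top is 72 mm above the underside when up, 58 when home. About 0.21 kg; all look alike. Carry by the barrel.
- plunger_e (a joint): Plunger of cutter e, m: 0 = up, grows as it is pushed down, 0.014 = fully home. Pushing takes about 3 N, no spring return once home. A sound one has a click action: let go before half-way it rises again, past half-way it snaps home and stays. A faulty one jams hard after about 4 mm and stays there.
- f_mid (a point): Ravioli cutter f (may be absent; on the table at the start). Aluminium barrel, 40 mm diameter, top 50 mm above the underside; foot rim 48 mm wide, 6 mm thick. Point: on the axis, 30 mm above the underside; z up. Wooden plunger knob on top, 30 mm wide, 8 mm thick: its top is 72 mm above the underside when up, 58 when home. About 0.21 kg; all look alike. Carry by the barrel.
- plunger_f (a joint): Plunger of cutter f, m: 0 = up, grows as it is pushed down, 0.014 = fully home. Pushing takes about 3 N, no spring return once home. A sound one has a click action: let go before half-way it rises again, past half-way it snaps home and stays. A faulty one jams hard after about 4 mm and stays there.
- g_mid (a point): Ravioli cutter g (may be absent; held in the clamp at the start). Aluminium barrel, 40 mm diameter, top 50 mm above the underside; foot rim 48 mm wide, 6 mm thick. Point: on the axis, 30 mm above the underside; z up. Wooden plunger knob on top, 30 mm wide, 8 mm thick: its top is 72 mm above the underside when up, 58 when home. About 0.21 kg; all look alike. Carry by the barrel.
- plunger_g (a joint): Plunger of cutter g, m: 0 = up, grows as it is pushed down, 0.014 = fully home. Pushing takes about 3 N, no spring return once home. A sound one has a click action: let go before half-way it rises again, past half-way it snaps home and stays. A faulty one jams hard after about 4 mm and stays there.
- h_mid (a point): Ravioli cutter h (may be absent; held in the clamp at the start). Aluminium barrel, 40 mm diameter, top 50 mm above the underside; foot rim 48 mm wide, 6 mm thick. Point: on the axis, 30 mm above the underside; z up. Wooden plunger knob on top, 30 mm wide, 8 mm thick: its top is 72 mm above the underside when up, 58 when home. About 0.21 kg; all look alike. Carry by the barrel.
- plunger_h (a joint): Plunger of cutter h, m: 0 = up, grows as it is pushed down, 0.014 = fully home. Pushing takes about 3 N, no spring return once home. A sound one has a click action: let go before half-way it rises again, past half-way it snaps home and stays. A faulty one jams hard after about 4 mm and stays there.
- clamp: Bench clamp fixed to the table: dark wooden base, x = -100 to +70 mm, 70 mm wide, 20 mm high, the held cutter stands on it at y = 0 between the jaws, open on both y sides. Origin on the table under the base; z up; x is the slide direction. Blue fixed jaw: face at x = -70 mm. Jaws are 36 mm wide (y) and rise to 38 mm above the table.
- jaw (a joint): Moving blue jaw, m: gap between the jaws; 0 = shut, 0.075 = wide open (along clamp +x). About 0.049 with a cutter held. Moves against about 4 N of friction and stays where left. A 3.5 mm lip on it overhangs the rim of the held cutter, so the jaw must be slid back (say to 0.065 or more) before the cutter can be lifted.
- jaw_tab (a point): Orange upright tab on the moving jaw, by which it is slid: 14 mm along clamp x, 22 mm along clamp y; this point is 57 mm above the table, 35 mm behind the moving jaw face; the tab runs from 38 to 76 mm above the table. Frame parallel to the clamp. The jaw block under it is also 22 mm wide.
- good_tray_in (a point): White shallow tray, 268 x 148 mm outside, walls 4 mm, rim 14 mm above the table, fixed. This point is the centre of its inner floor (4 mm above the table); x along the long side, y along the short one.
- repair_tin_in (a point): Dark steel baking tin for repairs, same size and shape as the white tray, fixed. This point is the centre of its inner floor; x along the long side, y along the short one.
- jar: Bystander: glass jar, 70 mm diameter, 120 mm tall, origin at its underside. Leave alone.
- bowl: Bystander: white bowl, 90 mm across, 50 mm tall, origin at its underside. Leave alone.
- brush: Bystander: pastry brush lying beyond the clamp. Leave alone.
Things that resemble listed ones, but are neither listed nor needed, are in the scene too. Leave any green look-alike of the part that bears b_mid alone.

How it is judged (in metres and radians):
On the way, in this order (a step that is already met when the one before it is completed fails the run):
1. the clamp jaw is slid clear of the held cutter (value of joint jaw above 0.059 m), for 0.2 s.
2. the cutter is lifted out of the clamp (horizontal distance between each of g_mid, h_mid and clamp above 0.12 m), for 0.2 s.
At the end, for the whole second after the job is handed in: Every sound cutter stands upright (within 0.12 rad) at rest on the floor of the white tray with its plunger home (over 11 of 14 mm); every jamming cutter stands likewise in the dark tin with its plunger pushed to its jam (2.2 to 5.2 mm); the jaw is shut to under 12 mm (((z of a_mid in the frame of good_tray_in between 0.024 and 0.036 m and x of a_mid in the frame of good_tray_in between -0.112 and 0.112 m and y of a_mid in the frame of good_tray_in between -0.052 and 0.052 m and value of joint plunger_a above 0.011 m) or (z of a_mid in the frame of repair_tin_in between 0.024 and 0.036 m and x of a_mid in the frame of repair_tin_in between -0.112 and 0.112 m and y of a_mid in the frame of repair_tin_in between -0.052 and 0.052 m and value of joint plunger_a between 0.0022 and 0.0052 m)) and angle between each of a_mid, b_mid, c_mid, d_mid, e_mid, f_mid, g_mid, h_mid's own z axis and vertical below 0.12 rad and linear speed of each of cutter_a, cutter_b, cutter_c, cutter_d, cutter_e, cutter_f, cutter_g, cutter_h below 0.02 m/s and ((z of b_mid in the frame of good_tray_in between 0.024 and 0.036 m and x of b_mid in the frame of good_tray_in between -0.112 and 0.112 m and y of b_mid in the frame of good_tray_in between -0.052 and 0.052 m and value of joint plunger_b above 0.011 m) or (z of b_mid in the frame of repair_tin_in between 0.024 and 0.036 m and x of b_mid in the frame of repair_tin_in between -0.112 and 0.112 m and y of b_mid in the frame of repair_tin_in between -0.052 and 0.052 m and value of joint plunger_b between 0.0022 and 0.0052 m)) and ((z of c_mid in the frame of good_tray_in between 0.024 and 0.036 m and x of c_mid in the frame of good_tray_in between -0.112 and 0.112 m and y of c_mid in the frame of good_tray_in between -0.052 and 0.052 m and value of joint plunger_c above 0.011 m) or (z of c_mid in the frame of repair_tin_in between 0.024 and 0.036 m and x of c_mid in the frame of repair_tin_in between -0.112 and 0.112 m and y of c_mid in the frame of repair_tin_in between -0.052 and 0.052 m and value of joint plunger_c between 0.0022 and 0.0052 m)) and ((z of d_mid in the frame of good_tray_in between 0.024 and 0.036 m and x of d_mid in the frame of good_tray_in between -0.112 and 0.112 m and y of d_mid in the frame of good_tray_in between -0.052 and 0.052 m and value of joint plunger_d above 0.011 m) or (z of d_mid in the frame of repair_tin_in between 0.024 and 0.036 m and x of d_mid in the frame of repair_tin_in between -0.112 and 0.112 m and y of d_mid in the frame of repair_tin_in between -0.052 and 0.052 m and value of joint plunger_d between 0.0022 and 0.0052 m)) and ((z of e_mid in the frame of good_tray_in between 0.024 and 0.036 m and x of e_mid in the frame of good_tray_in between -0.112 and 0.112 m and y of e_mid in the frame of good_tray_in between -0.052 and 0.052 m and value of joint plunger_e above 0.011 m) or (z of e_mid in the frame of repair_tin_in between 0.024 and 0.036 m and x of e_mid in the frame of repair_tin_in between -0.112 and 0.112 m and y of e_mid in the frame of repair_tin_in between -0.052 and 0.052 m and value of joint plunger_e between 0.0022 and 0.0052 m)) and ((z of f_mid in the frame of good_tray_in between 0.024 and 0.036 m and x of f_mid in the frame of good_tray_in between -0.112 and 0.112 m and y of f_mid in the frame of good_tray_in between -0.052 and 0.052 m and value of joint plunger_f above 0.011 m) or (z of f_mid in the frame of repair_tin_in between 0.024 and 0.036 m and x of f_mid in the frame of repair_tin_in between -0.112 and 0.112 m and y of f_mid in the frame of repair_tin_in between -0.052 and 0.052 m and value of joint plunger_f between 0.0022 and 0.0052 m)) and ((z of g_mid in the frame of good_tray_in between 0.024 and 0.036 m and x of g_mid in the frame of good_tray_in between -0.112 and 0.112 m and y of g_mid in the frame of good_tray_in between -0.052 and 0.052 m and value of joint plunger_g above 0.011 m) or (z of g_mid in the frame of repair_tin_in between 0.024 and 0.036 m and x of g_mid in the frame of repair_tin_in between -0.112 and 0.112 m and y of g_mid in the frame of repair_tin_in between -0.052 and 0.052 m and value of joint plunger_g between 0.0022 and 0.0052 m)) and ((z of h_mid in the frame of good_tray_in between 0.024 and 0.036 m and x of h_mid in the frame of good_tray_in between -0.112 and 0.112 m and y of h_mid in the frame of good_tray_in between -0.052 and 0.052 m and value of joint plunger_h above 0.011 m) or (z of h_mid in the frame of repair_tin_in between 0.024 and 0.036 m and x of h_mid in the frame of repair_tin_in between -0.112 and 0.112 m and y of h_mid in the frame of repair_tin_in between -0.052 and 0.052 m and value of joint plunger_h between 0.0022 and 0.0052 m)) and value of joint jaw below 0.012 m); the robot touches nothing.
It fails at once if a bystander is disturbed (moved over 30 mm) (distance of any of jar, bowl, brush from where it was at the start of the episode above 0.03 m).
Of cutter_a, cutter_b, cutter_c, cutter_d, cutter_e, cutter_f only 2 to 4 are there at a start; the rules pass over those that are not, and their reading is None.
Of cutter_g, cutter_h only 1 to 1 are there at a start; the rules pass over those that are not, and their reading is None.
At some moment in a run one of cutter_a, cutter_b, cutter_c, cutter_d, cutter_e, cutter_f may be knocked a few centimetres aside while the robot is not near it.
It also fails if it takes over 210 s, if anything falls off the work surface, if the arm or the gripper's body presses on something with over 40 N, if the wrist force passes 120 N, or if a joint passes its speed limit or range.

## Working session

There is one attempt and no reset: what is moved stays moved. The work goes in short steps, each a Python script; the robot and the scene stay as the last script left them, time stands still between calls to the robot, and variables do not carry over. Pictures are saved under pics/ and viewed, at most 14 in all, crops included, and the job is handed in when it is done.

```bash
ls; mkdir -p pics; cat > h.py <<'E'
import numpy as np, cv2
from rig import bot, telemetry, optics, order
def snap(cam,fn=None):
    s=optics.snapshot(cam)
    if fn: cv2.imwrite('pics/'+fn,s['pixels'][:,:,::-1])
    return s
def cloud(s):
    K=s['intrinsics'];z=s['z_map'];v,u=np.mgrid[:480,:640]
    p=np.stack([(u-K[0,2])/K[0,0]*z,(v-K[1,2])/K[1,1]*z,z,np.ones_like(z)],-1)
    w=p@np.linalg.inv(s['world_to_cam']).T
    w=w[...,:3]; w[z==0]=np.nan
    return w
E
python3 - <<'E'
from h import *
for c in ['top','side']:
    s=snap(c,c+'0.png');w=cloud(s)
    np.savez(''+c+'0.npz',w=w,px=s['pixels'])
    print(c,np.linalg.inv(s['world_to_cam']).round(3).tolist(),s['intrinsics'][0,0])
    for n in ['b_mid','clamp','jaw_tab','jar','bowl','brush','good_tray_in','repair_tin_in']:
        try:
            for d in optics.regions_of(n,c):
                r=d['region'];q=w[r];q=q[~np.isnan(q[:,0])]
                print(n,round(d['conf'],2),np.round(d['pixel']),r.sum(),np.median(q,0).round(3),np.percentile(q[:,2],95).round(3))
        except Exception as e: print(n,e)
print(telemetry.get_state())
E
```

```text
pics
top [[-0.009, -0.982, 0.189, 0.382], [-1.0, 0.007, -0.012, -0.001], [0.011, -0.189, -0.982, 1.302], [0.0, 0.0, 0.0, 1.0]] 596.6188592976404
b_mid 0.79 [267. 318.] 384 [0.448 0.107 0.052] 0.075
b_mid 0.69 [259. 279.] 386 [0.533 0.129 0.051] 0.074
clamp 0.72 [306. 227.] 2161 [0.638 0.025 0.021] 0.043
clamp 0.63 [253. 274.] 149 [0.538 0.133 0.072] 0.075
clamp 0.46 [331. 226.] 398 [ 0.641 -0.02   0.07 ] 0.094
jaw_tab 0.73 [307. 229.] 303 [0.641 0.023 0.039] 0.078
jaw_tab 0.4 [325. 280.] 146 [ 0.521 -0.01   0.071] 0.076
jar 0.85 [224. 192.] 1173 [0.704 0.193 0.118] 0.123
bowl 0.91 [426. 182.] 1277 [ 0.746 -0.245  0.023] 0.051
bowl 0.46 [306. 228.] 314 [0.641 0.023 0.039] 0.078
brush 0.6 [313. 172.] 1249 [0.777 0.01  0.018] 0.023
good_tray_in 0.81 [463. 292.] 8527 [ 0.505 -0.317  0.004] 0.013
repair_tin_in 0.92 [176. 292.] 8693 [0.513 0.308 0.005] 0.013
side [[0.911, -0.279, 0.305, 0.267], [-0.413, -0.599, 0.686, -0.76], [-0.009, -0.751, -0.66, 0.805], [0.0, 0.0, 0.0, 1.0]] 594.5639929134512
b_mid 0.81 [227. 246.] 721 [0.45  0.099 0.041] 0.074
b_mid 0.79 [262. 225.] 729 [0.537 0.122 0
[... 471 characters left out ...]
ck': 0.9, 'joint_positions': array([ 6.67153099e+01,  2.81267421e+01,  8.93191898e+01,  1.68702952e-03,
        6.25498943e+01, -6.04904820e+00]), 'joint_velocities': array([ 0.05849081,  0.03578414, -0.07859782,  0.02307602,  0.00377623,
        0.00530341]), 'joint_torque': array([-1.29173030e-03, -6.12448239e+01, -2.58421969e+01,  6.91914372e-02,
        4.45894094e-02,  4.39164114e-05]), 'tool_pos': array([0.18515026, 0.59695728, 0.21465349]), 'orientation': array([ 1.79995692e+02, -1.04898098e-03,  1.62763581e+02]), 'contact_force': array([ 0.42887935,  0.91171885, -0.17013394]), 'moment': array([ 0.0405725 , -0.02698773,  0.00349471]), 'gripper_force': 0.0, 'width': 0.9982425972058826}
```

View pics/top0.png

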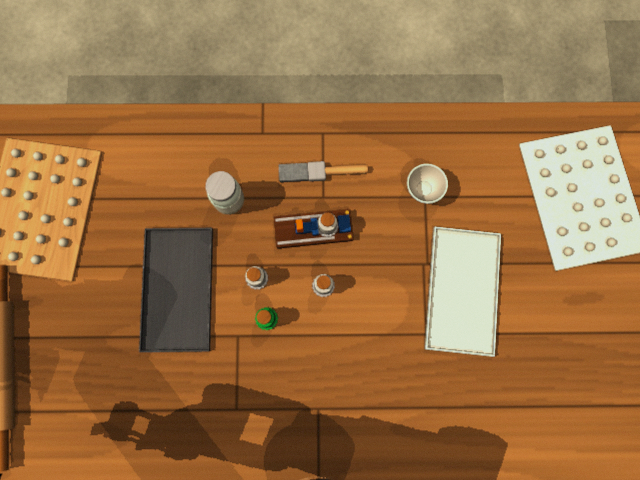

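View pics/side0.png

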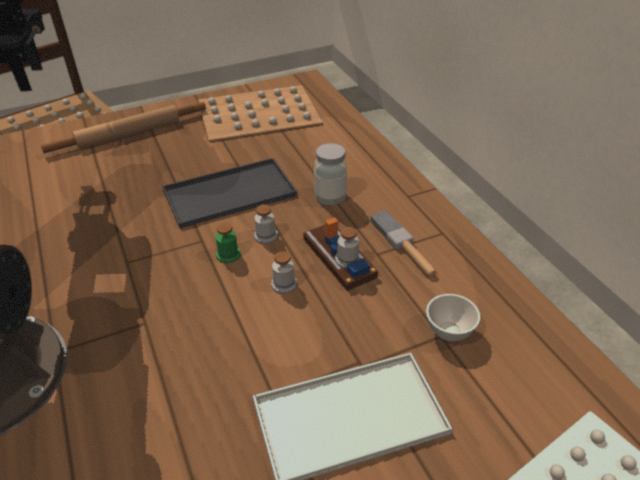

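The top view shows two table cutters at px (256,276) and (323,285), plus the green look-alike at (266,318). The clamp at (313,228) holds one cutter (327,222), with its orange tab at (302,226). The tin is on the left and the tray on the right.

```bash
cat >> h.py <<'E'
def knobs(s,zlo=0.05,zhi=0.1):
    """wooden knobs: brownish-orange blobs at knob height: list of (x,y,ztop,n,px)"""
    w=cloud(s);z=w[...,2]
    m=((z>zlo)&(z<zhi)).astype(np.uint8)
    hsv=cv2.cvtColor(s['pixels'],cv2.COLOR_RGB2HSV)
    m&=((hsv[...,0]<18)&(hsv[...,1]>90)).astype(np.uint8)
    n,l,st,_=cv2.connectedComponentsWithStats(m);o=[]
    for i in range(1,n):
        if st[i,4]<25: continue
        q=w[l==i]; zt=np.percentile(q[:,2],80); t=q[q[:,2]>zt-.004]
        c,_=cv2.minEnclosingCircle(t[:,:2].astype(np.float32)*1000)
        o.append((np.median(t[:,:2],0).round(4).tolist(),(np.array(c)/1000).round(4).tolist(),round(float(zt),4),len(t),np.argwhere(l==i).mean(0).round()[::-1].tolist()))
    return o
E
python3 - <<'E'
from h import *
for c in ['top','side']:
    s=snap(c);w=cloud(s);print(c)
    for k in knobs(s): print(k)
    roi=(abs(w[...,0]-.64)<.1)&(abs(w[...,1])<.12)
    def rect(m,t):
        q=w[m][:,:2].astype(np.float32)*1000
        if len(q)>20: r=cv2.minAreaRect(q);print(t,len(q),np.round(r[0],1),np.round(r[1],1),round(r[2],2))
    def big(m):
        n,l,st,_=cv2.connectedComponentsWithStats(m.astype(np.uint8));return l==1+st[1:,4].argmax()
    hsv=cv2.cvtColor(s['pixels'],cv2.COLOR_RGB2HSV)
    rect(big(roi&(w[...,2]>.012)&(w[...,2]<.05)),'clampbody')
    blue=(hsv[...,0]>95)&(hsv[...,0]<135)&(hsv[...,1]>100)
    n,l,st,_=cv2.connectedComponentsWithStats((roi&blue&(w[...,2]>.034)&(w[...,2]<.042)).astype(np.uint8))
    for i in range(1,n): rect(l==i,'blue')
    rect(big(roi&(w[...,2]>.071)&(w[...,2]<.08)&(w[...,1]>.01)),'tab')
    for nme in ['good_tray_in','repair_tin_in']:
        d=optics.regions_of(nme,c)
        if d: rect(d[0]['region']&(w[...,2]<.03),nme)
E
```

```text
top
([0.6488, -0.0196], [0.649, -0.0205], 0.0939, 121, [328.0, 219.0])
([0.6438, 0.039], [0.6436, 0.0397], 0.0771, 58, [299.0, 224.0])
([0.5391, 0.1329], [0.5384, 0.1336], 0.0736, 120, [253.0, 274.0])
([0.5197, -0.0123], [0.5208, -0.0111], 0.0736, 122, [323.0, 281.0])
([0.4506, 0.113], [0.4498, 0.1117], 0.0749, 104, [263.0, 317.0])
clampbody 2062 [645.9   9.6] [ 71.9 169.9] 5.63
blue 148 [651.9 -57.2] [34.4 24. ] 4.97
blue 156 [643.6  15.8] [34.6 30.3] 8.88
tab 60 [642.9  38.5] [22.  13.5] 6.85
good_tray_in 8473 [ 508.4 -317.3] [152.9 272.7] 83.22
repair_tin_in 8567 [516.4 306.5] [268.8 149.8] 0.0
side
([0.2073, 1.5416], [0.2254, 1.5395], 0.0758, 81, [37.0, 4.0])
([0.5394, 0.1312], [0.5392, 0.1327], 0.0739, 117, [263.0, 210.0])
([0.644, 0.0351], [0.6453, 0.0373], 0.0766, 66, [332.0, 226.0])
([0.4517, 0.1098], [0.4516, 0.1109], 0.0745, 128, [224.0, 228.0])
([0.6509, -0.0227], [0.6499, -0.0218], 0.0933, 140, [348.0, 233.0])
([0.5223, -0.0138], [0.5229, -0.0126], 0.0739, 150, [282.0, 257.0])
clampbody 1903 [647.6   8.6] [ 71.9 173. ] 5.76
blue 80 [639.4  15.4] [37.8 19.9] 73.62
blue 191 [654.1 -58.8] [34.7 27.1] 5.83
tab 69 [645.4  36.9] [22.8 16.8] 9.14
good_tray_in 15986 [ 509.9 -311.9] [160.3 269. ] 83.56
repair_tin_in 5426 [521.3 316.3] [276.1 179.1] 0.06
```

```bash
cat >> h.py <<'E'
CD=np.array([np.cos(np.radians(95.7)),np.sin(np.radians(95.7))]); CO=np.array([.645,.0245])
T=lambda:telemetry.get_state()
def fz(n=3): return np.array(T()['contact_force'])
def go(p,yaw): bot.reach(list(p),[180,0,yaw])
def press(x,y,ztop,yaw,fmax=18):
    """shut fingers, push down at x,y until a hard stop; returns contact z, stop z"""
    bot.command_gripper(0.0,20)
    go([x,y,max(ztop+.1,.2)],yaw); bot.move_linear([x,y,ztop+.012],feed=.12); bot.wait(.2)
    b=fz()[2]; z=ztop+.012; zc=None; log=[]
    while z>ztop-.024:
        z-=.001; bot.move_linear([x,y,z],feed=.02); f=fz()[2]-b
        za=T()['tool_pos'][2]; log.append((round(za*1000,1),round(f,1)))
        if zc is None and f>1.2: zc=za
        if f>fmax: break
    bot.wait(.3); zs=T()['tool_pos'][2]
    bot.move_linear([x,y,ztop+.02],feed=.1); bot.move_linear([x,y,.2])
    print(log); return zc,zs,T()['clock']
E
python3 - <<'E'
from h import *
c=CO-.046*CD; print(c)
print(press(.6497,-.0213,.0925,95.7))
s=snap('top','top1.png')
for k in knobs(s): print(k)
E
```

```text
[ 0.64956871 -0.02127256]
[(np.float64(103.6), np.float64(-0.2)), (np.float64(102.4), np.float64(0.3)), (np.float64(101.4), np.float64(0.3)), (np.float64(100.4), np.float64(-0.3)), (np.float64(99.4), np.float64(0.4)), (np.float64(98.4), np.float64(0.3)), (np.float64(97.4), np.float64(0.2)), (np.float64(96.4), np.float64(0.7)), (np.float64(95.4), np.float64(0.3)), (np.float64(94.4), np.float64(0.2)), (np.float64(93.4), np.float64(0.1)), (np.float64(92.4), np.float64(0.6)), (np.float64(91.5), np.float64(0.2)), (np.float64(90.5), np.float64(2.0)), (np.float64(89.5), np.float64(0.8)), (np.float64(88.4), np.float64(1.3)), (np.float64(88.3), np.float64(8.5)), (np.float64(88.2), np.float64(16.7)), (np.float64(88.1), np.float64(23.9))]
(np.float64(0.09054099107295543), np.float64(0.08811009862817051), 12.7833)
([0.5392, 0.1346], [0.5383, 0.1339], 0.0732, 113, [253.0, 274.0])
```

The clamped cutter jams at about 4 mm, so it goes in the tin. Next I open the jaw.

```bash
python3 - <<'E'
from h import *
bot.command_gripper(0.6,40)
t=CO+.014*CD
go([*t,.2],95.7); bot.move_linear([*t,.048],feed=.15)
bot.command_gripper(0.0,40); print(T()['width']*95)
e=CO+.037*CD
bot.move_linear([*e,.048],feed=.05); bot.wait(.3); s=T(); print(s['tool_pos'],s['contact_force'],s['width']*95)
bot.command_gripper(0.6); bot.move_linear([*e,.2])
s=snap('wrist','w1.png'); s=snap('side','side1.png');w=cloud(s)
for k in knobs(s): print(k)
print(T()['clock'])
E
```

```text
21.83922970518504
[0.64272312 0.06164138 0.04820248] [ 7.14659202  2.64955574 -2.73348414] 21.80334779442317
([0.2771, 1.5537], [0.2784, 1.5581], 0.0657, 23, [52.0, 3.0])
([0.54, 0.1317], [0.5405, 0.1339], 0.0736, 118, [263.0, 210.0])
([0.6419, 0.0582], [0.6429, 0.0596], 0.0765, 65, [326.0, 219.0])
([0.4521, 0.1098], [0.451, 0.1108], 0.0741, 131, [224.0, 228.0])
([0.6511, -0.0227], [0.6509, -0.021], 0.0899, 140, [348.0, 234.0])
([0.5228, -0.0133], [0.5225, -0.012], 0.0742, 150, [282.0, 257.0])
19.0417
```

View pics/w1.png

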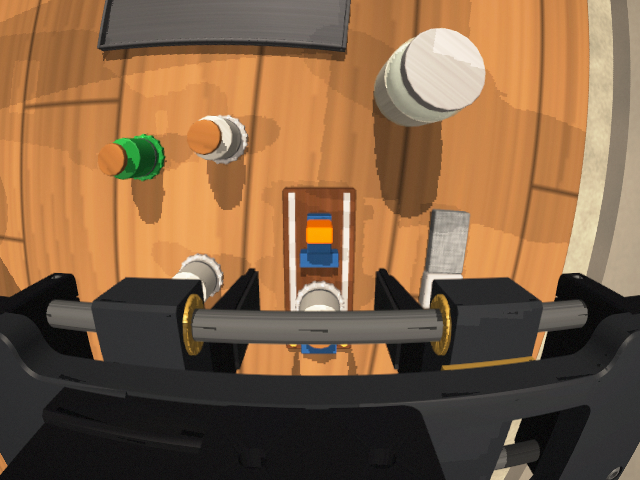

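The jaw is clear and the cutter still stands at px (320,300). Now I lift it out into the tin.

```bash
cat >> h.py <<'E'
def pick(x,y,zbase,yaw,g=.020,op=.75):
    bot.command_gripper(op,30); go([x,y,.2],yaw); bot.move_linear([x,y,zbase+g],feed=.12)
    bot.command_gripper(0.0,30); w=T()['width']*95
    bot.move_linear([x,y,zbase+g+.05],feed=.05); bot.move_linear([x,y,.22]); print('grip',w,T()['width']*95,T()['contact_force'].round(1))
def place(x,y,yaw,g=.020,floor=.004):
    go([x,y,.22],yaw); bot.move_linear([x,y,floor+g+.010],feed=.12); bot.wait(.2)
    b=fz()[2]; z=floor+g+.010
    while z>floor+g-.006:
        z-=.001; bot.move_linear([x,y,z],feed=.02); f=fz()[2]-b
        if f>4: break
    print('placed z-g-floor',T()['tool_pos'][2]-g-floor,f)
    bot.command_gripper(0.75); bot.wait(.2); bot.move_linear([x,y,.22])
E
python3 - <<'E'
from h import *
pick(.650,-.0213,.020,95.7)
place(.58,.308,180)
s=snap('top','top2.png')
for k in knobs(s): print(k)
s=snap('side','side2.png')
for k in knobs(s): print(k)
print(T()['clock'])
E
```

```text
grip 39.764072530665395 39.59884360344824 [-0.3 -0.7 -2.4]
placed z-g-floor 8.412050865530193e-05 11.919441469119151
([0.6406, 0.0621], [0.6404, 0.0617], 0.0773, 62, [288.0, 226.0])
([0.5743, 0.3052], [0.5764, 0.3077], 0.0737, 98, [170.0, 257.0])
([0.5383, 0.1326], [0.5383, 0.1335], 0.074, 120, [253.0, 274.0])
([0.5205, -0.0103], [0.5211, -0.0107], 0.0737, 128, [323.0, 282.0])
([0.4507, 0.111], [0.4496, 0.1119], 0.0738, 120, [263.0, 317.0])
([0.157, 1.5279], [0.1744, 1.5306], 0.0812, 166, [23.0, 6.0])
([0.5797, 0.306], [0.5787, 0.3071], 0.0745, 84, [253.0, 160.0])
([0.5394, 0.1311], [0.541, 0.132], 0.0736, 122, [263.0, 210.0])
([0.6417, 0.0588], [0.643, 0.0598], 0.0763, 68, [325.0, 219.0])
([0.4523, 0.1096], [0.4524, 0.1106], 0.0743, 127, [224.0, 228.0])
([0.5229, -0.0131], [0.5227, -0.013], 0.074, 149, [282.0, 257.0])
32.6917
```

View pics/side2.png

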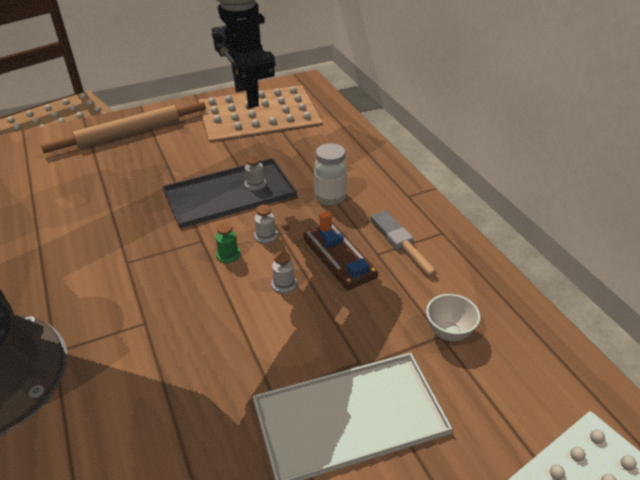

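The cutter stands in the tin at px (255,172). Next: shut the jaw, then press the two table cutters.

```bash
python3 - <<'E'
from h import *
bot.command_gripper(0.6,40)
t=CO+.0365*CD
go([*t,.22],95.7); bot.move_linear([*t,.048],feed=.15)
bot.command_gripper(0.0,40); print(T()['width']*95)
e=CO-.031*CD
bot.move_linear([*e,.048],feed=.06); bot.wait(.2); s=T(); print(s['tool_pos'],s['contact_force'],s['width']*95)
bot.command_gripper(0.6); bot.move_linear([*e,.2])
for ref in [(.5225,-.012),(.5395,.133)]:
    ks=knobs(snap('top')); ks+=knobs(snap('side'))
    near=[np.mean([k[0],k[1]],0) for k in ks if np.hypot(*(np.array(k[0])-ref))<.045]
    print(near)
    p=np.mean(near,0); print(p,press(*p,.074,95.7))
for c in ['top','side']:
    for k in knobs(snap(c,c+'3.png')): print(c,k)
print(T()['clock'])
E
```

```text
21.69143096422911
[ 0.64936218 -0.00627803  0.04816424] [ 6.55051981  0.95538222 -3.17737352] 21.73728092667589
[array([ 0.52185, -0.01305])]
[(np.float64(85.1), np.float64(-0.6)), (np.float64(83.9), np.float64(-0.7)), (np.float64(82.9), np.float64(-0.0)), (np.float64(81.9), np.float64(-0.1)), (np.float64(80.9), np.float64(-0.8)), (np.float64(79.9), np.float64(-2.6)), (np.float64(78.9), np.float64(-0.8)), (np.float64(77.9), np.float64(-0.6)), (np.float64(76.9), np.float64(-0.2)), (np.float64(75.9), np.float64(0.1)), (np.float64(75.0), np.float64(-1.5)), (np.float64(73.9), np.float64(-0.1)), (np.float64(72.9), np.float64(0.1)), (np.float64(72.0), np.float64(-0.1)), (np.float64(71.0), np.float64(-0.3)), (np.float64(69.9), np.float64(-0.0)), (np.float64(68.9), np.float64(-0.6)), (np.float64(68.3), np.float64(6.4)), (np.float64(68.1), np.float64(17.4)), (np.float64(68.0), np.float64(30.2))]
[ 0.52185 -0.01305] (np.float64(0.06827316591623912), np.float64(0.06800830315875153), 49.225)
[array([0.53815, 0.13395]), array([0.5391, 0.1325])]
[(np.float64(85.0), np.float64(-0.2)), (np.float64(8
[... 736 characters left out ...]
0.06826349855773368), np.float64(0.068055267227682), 58.075)
top ([0.6472, -0.005], [0.6479, -0.005], 0.0772, 61, [320.0, 222.0])
top ([0.5781, 0.314], [0.5783, 0.3114], 0.0745, 55, [167.0, 256.0])
top ([0.5216, -0.0104], [0.5206, -0.0113], 0.0698, 125, [323.0, 282.0])
side ([0.1536, 1.5299], [0.1728, 1.5314], 0.0821, 170, [23.0, 6.0])
side ([0.5791, 0.305], [0.5808, 0.3067], 0.0746, 85, [253.0, 160.0])
side ([0.5405, 0.1325], [0.5393, 0.1324], 0.0702, 116, [263.0, 211.0])
side ([0.4518, 0.1093], [0.4517, 0.1105], 0.0745, 125, [224.0, 228.0])
side ([0.6488, -0.0086], [0.6498, -0.0065], 0.0762, 74, [343.0, 239.0])
side ([0.5219, -0.0136], [0.5218, -0.0132], 0.0702, 151, [282.0, 259.0])
58.175
```

Both table cutters also stop hard at 4 mm. They stay down at 68 mm after release, so they are jammed as well and go in the tin.

```bash
python3 - <<'E'
from h import *
for ref,slot in [((.5395,.133),.513),((.5215,-.012),.445)]:
    go([.45,-.1,.3],95.7) if ref[1]>.1 else go([.58,.3,.25],180)
    ks=knobs(snap('top')); ks+=knobs(snap('side'))
    near=[np.mean([k[0],k[1]],0) for k in ks if np.hypot(*(np.array(k[0])-ref))<.06]
    print(near)
    if not near: break
    p=np.mean(near,0)
    if len(near)==2 and np.hypot(*(near[0]-near[1]))>.01: break
    pick(*p,0,180); place(slot,.308,180)
bot.reach([.5,-.1,.35],[180,0,95.7])
for c in ['top','side']:
    for k in knobs(snap(c,c+'4.png')): print(c,k)
print(T()['clock'])
E
```

```text
[array([0.53805, 0.1345 ]), array([0.54   , 0.13285])]
grip 39.255531788161434 39.53711087438731 [-0.2  0.1 -1.6]
placed z-g-floor 1.5645106174758117e-05 12.314602994362593
[array([ 0.52125, -0.0109 ]), array([ 0.52255, -0.0131 ])]
grip 39.47002820978239 39.31722628295404 [ 0.2 -0.3 -2.1]
placed z-g-floor 3.8216424922240394e-05 15.299043687259445
top ([0.6478, -0.007], [0.6477, -0.0056], 0.0776, 59, [320.0, 222.0])
top ([0.5764, 0.3074], [0.5773, 0.3078], 0.0742, 126, [170.0, 256.0])
top ([0.5118, 0.3094], [0.5124, 0.3074], 0.0745, 118, [169.0, 287.0])
top ([0.4488, 0.1116], [0.4498, 0.1121], 0.0744, 118, [263.0, 317.0])
top ([0.4444, 0.3082], [0.4443, 0.3078], 0.0744, 135, [167.0, 320.0])
side ([0.1574, 1.5287], [0.1791, 1.5268], 0.0822, 158, [24.0, 6.0])
side ([0.5743, 0.3022], [0.5759, 0.3066], 0.0738, 43, [250.0, 161.0])
side ([0.5133, 0.3056], [0.5125, 0.3052], 0.0744, 86, [224.0, 167.0])
side ([0.446, 0.3051], [0.4464, 0.3068], 0.0747, 94, [194.0, 175.0])
side ([0.4514, 0.1089], [0.4504, 0.1106], 0.0742, 132, [224.0, 228.0])
side ([0.6481, -0.0075], [0.6497, -0.0062], 0.0759, 74, [343.0, 239.0])
90.5
```

View pics/top4.png

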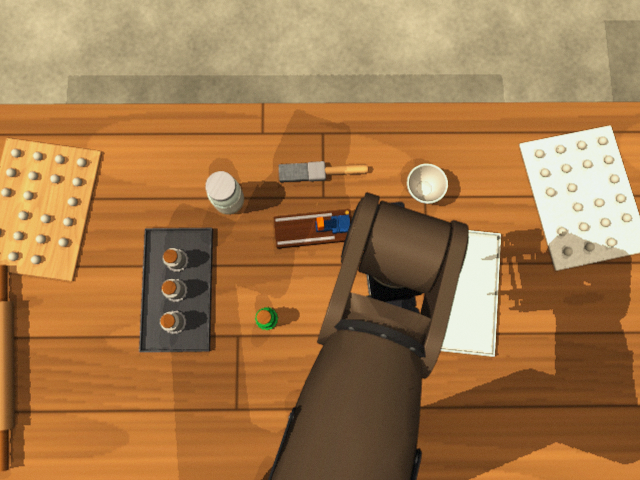

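View pics/side4.png

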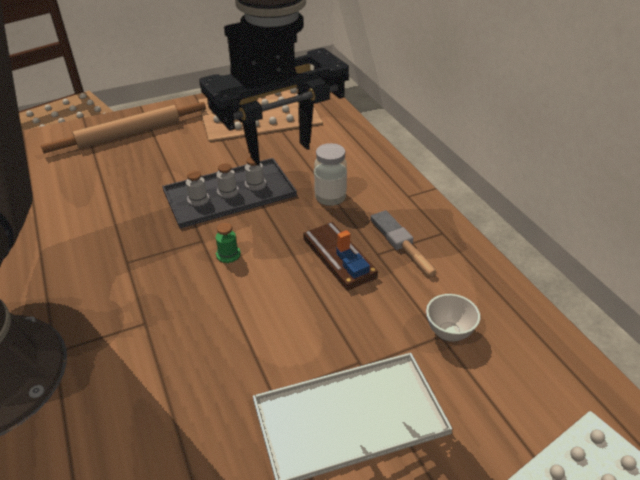

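All three cutters stand upright in the tin, at px (174,258), (173,289) and (172,321). The jaw is shut, the bystanders haven't moved, and the arm is clear.

```bash
python3 -c "
from rig import order; print(order.job_done())"
```

```text
the job is handed in; nothing more can be done
None
```

I handed the job in: all three cutters (one from the clamp, two from the table) jammed hard at about 4 mm and stand upright in the dark tin. The white tray is empty, the clamp is shut to about 4 mm, and the jar, bowl, brush and green look-alike were not touched; no pass/fail verdict came back.

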